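# Free the locked centrifuge lid with the release pin

## Task

The centrifuge has lost power with its lid locked. Take the orange-handled release pin out of its holder, feel with its tip along the bottom of the slot in the sloping side of the centrifuge until you find the hidden release hole, where the floor gives way, and push the pin fully home so that the latch trips and the lid pops ajar. Leave the pin standing in the hole and let go of it; do not touch the lid, and do not disturb the other things on the bench.

Things in the scene. Friction and masses are not known exactly. Their poses are not given: they have to be found in the camera images.
- release_pin: Loose release pin, 165 mm long, 0.10 to 0.16 kg. Origin at the very tip of its rod; z runs from the tip up the rod to the handle. Along z: steel rod, 10 mm diameter with a hemispherical end, 0 to 95 mm; flange, 30 mm diameter, to 101 mm; orange square handle to 161 mm; black cap to 165 mm. It starts upright in the holder, flange on the holder's top, tip 5 mm above the worktop
- pin_grip (a point): Point on the pin's axis in the orange handle, 133 mm from the tip; the handle is 24 x 24 mm, its sides along the pin's x and y, and spans 32 mm below this point (down to the flange) to 28 mm above it
- pin_holder: Grey upright block, 56 x 56 mm and 100 mm tall, on a dark 86 mm square foot, fixed. Origin at the centre of its underside. A 14 mm bore runs down through it on its z axis; the pin must be drawn up 95 mm to leave it
- centrifuge: White bench centrifuge with a round blue lid, fixed; 250 mm along its x (centred), origin on its underside, z up. Its flat top, 126 mm high (lid crown 155 mm), spans its y = -132 to +38 mm; from there its +y side slopes down at 35 degrees to 74 mm height at y = +112 mm
- release_slot: Sloping side face with a slot; fixed to the centrifuge. Origin: centre of the slot's mouth, in the face. z is the face's outward normal (35 degrees from vertical, leaning to the centrifuge's +y), x runs along the slot, y down the slope. Slot: x -48 to +48 mm, y -7.5 to +7.5 mm, floor at z = -34 mm; a grey lip around the mouth rises to z = +6 mm
- slot_floor (a point): Middle of the slot's flat, black, hard floor, 34 mm in from the face; axes as release_slot. In it is one hidden release hole, 14 mm along x, 15 mm along y (the slot's full width), centred at y = 0 and anywhere from x = -30 to +30 mm. A flush black dust plug fills it, so it cannot be seen or measured, only felt: there the floor yields to about 3 N, elsewhere it is solid
- latch (a joint): Travel of the latch in the release hole, m: 0 locked (its plug flush with the slot's floor), 0.026 tripped at a hard stop (plug at z = -60 mm in release_slot's frame). It moves along the slot's -z, needs about 3 N, has no spring and stays where it is left
- centrifuge_lid (a joint): Opening of the blue lid (160 mm diameter) on the centrifuge's top, rad, hinged at the centrifuge's +x side: 0 shut, 0.35 ajar; it is geared to the latch and moves by itself with it (13.5 rad per m)
- green_bottle: Grey bottle with a green cap, 60 mm diameter, 136 mm tall; bystander, loose, leave it alone. Origin at the centre of its underside
- blue_bottle: White bottle with a blue cap, 52 mm diameter, 110 mm tall; bystander, loose, leave it alone. Origin at the centre of its underside
- yellow_tape: Roll of yellow tape, 93 mm diameter, 45 mm tall; bystander, loose, leave it alone. Origin at the centre of its underside
- strip_vial: White vial with a teal cap, 37 mm diameter, 66 mm tall; bystander, loose, leave it alone. Origin at the centre of its underside
- lab_timer: White bench timer, 64 x 66 x 19 mm; bystander, loose, leave it alone. Origin at the centre of its underside

How it is judged:
By the outcome, as a careful person would: the job done as asked, in the order asked, and still so for the second after the job is handed in, with the robot touching nothing.
It also fails if it takes over 45 s, if anything falls off the work surface, if the arm or the gripper's body presses on something with over 40 N, if the wrist force passes 120 N, or if a joint passes its speed limit or range.

## Robot

A 7-joint arm with a two-finger parallel gripper is mounted at the origin on a cart in front of the work surface, level with it; the furniture and walls round the work are solid. World frame = base frame: x ahead of the robot, y to its left, z up, the work surface at z = 0. Lengths are in m, angles in rad, forces in N, time in s.
With the tool pointing down it reaches from about 0.35 to 0.9 m from the base axis. Payload 8.1 kg.
Tool frame: the origin (TCP) lies at the very end of the fingers, on their centre line; the grasp point (between the pads) lies pinch_z behind it (pinch_z is the distance from the TCP to the grasp point, in m); z points along the fingers, y is the line along which they close (so a half turn about z gives the same grasp; the last joint's range is limited). The gripper opens to 85 mm and grips with 20 to 120 N. Pads are 22 mm wide; open, the fingers measure 114 mm over their backs; the gripper's body (76 mm by 85 mm) begins 54 mm behind the grasp point. The pads swing forward as they close: fully open they stand 13 mm farther back than shut.
Start: joints at [1.179, 0.434, 0.025, 1.573, -0.012, 1.134, -0.075], TCP at [0.178, -0.599, 0.231] pointing down, gripper open.
Joint ranges: [-2.62, 2.62], [-0.44, 2.09], [-1.27, 1.32], [0.08, 2.57], [-1.32, 4.46], [0.12, 2], [-2.74, 2.74]. Speed limits (rad/s): [2.22, 2.22, 3.01, 3.01, 3.14, 3.14, 3.14].

## Interface

Orientations are given as a unit quaternion [x, y, z, w].
In Python, from bench import * gives the robot as it stands.
- The arm moves only by the tool step_arm, never from a script. Its argument "commands" is one flat list of numbers, 5 for each row, row after row: the opening in per cent of the stroke, from 0 (shut) to 100 (fully open), then the shift along the tool's x, y, z in cm, then the turn about the tool's z in rad. In form: [gripper, dx, dy, dz, roll, gripper, dx, dy, dz, roll, ...]. A call has exactly 5 rows; each row shifts and turns the commanded pose from where the row before left it, along the tool's axes as they then stand; what a row does not reach is not made up. A row lasts 1/10 s, in which the tool goes at most 50 mm and 8.59 degrees, less where a joint would pass 70% of its speed; a pose out of reach is approached as far as the arm can. A call with a gripper value outside its range is refused whole. The fingers move at their own pace and stop on an object; "force" is the grip in N (left out, the last holds). Time passes only in rows, so rows that do not move let the fingers close, or fill a call up. It gives the time, the measured TCP pose, the force, the opening and the grip force at its end, in the units of the state.
- sense(): the state, without advancing time (a new reading comes with each control period).
- snapshot(name): name is "side" or "top" or "wrist"; returns the picture (480x640x3 uint8, blue, green, red); there is no depth.
- camera_params(name): a dict with "fx", "fy", "cx", "cy" (pixels), "rvec" (rotation vector, rad) and "tvec" (3), from world to camera coordinates, as OpenCV has them; the wrist camera has in their place "T_tool_cam" (4x4, takes a point from camera to tool coordinates, whose origin is the TCP and whose axes are the flange's). Camera axes: x right, y down, z forward; pixel columns grow to the right and rows downward; lengths in m; the calibration is good to about 2 mm. A picture is of the moment at which its call begins: read the wrist's pose just before it. camera_params takes no time and is no camera call.
- sign_off(): hands the job in; it is judged then, once.
Trained networks look in the newest picture that a camera, given by its name, has taken for a name from the list of things; names that differ only in an ending like _2 or _b are one class to them, and where a whole thing is asked for, a point or a joint stands for the part that bears it (a point fixed in the world has none). Each returns a list of dicts, best first, with "conf" (0 to 1); they miss things now and then, are a little off and sometimes report something else, mostly with a low value. They report only what shows in the picture. A call takes as long as a camera call.
- look_for(camera, name): "box" ([left, top, right, bottom] in pixels, round what is visible of it).
- place_of(camera, name): "point" ([column, row] in pixels: a listed point, or the origin of a listed thing).
The state is a dict: "time_s": time; "joint_positions": joint angles; "joint_vel": joint speeds; "tau": joint torques, N m; "tcp_pos": TCP position; "ee_rot": TCP orientation; "contact_force": force on the tool from outside, world axes, zero at the start; "moment": the same for the moment, N m; "width": finger opening in m; "grasp_force": force on a finger pad.
Only numpy, scipy, OpenCV 4.12 (cv2) and the standard library are available. Lean on these libraries where they do the work, as an engineer would, in place of code of your own. Each camera call takes 0.05 s, during which the arm holds its last target. There are 200 camera calls.

## Working session

There is one attempt and no reset: what is moved stays moved. The work goes in short steps, Python scripts to look and compute and a tool call to move; the robot and the scene stay as the last step left them, time stands still between calls to the robot, and variables do not carry over. Pictures are saved under pics/ and viewed, at most 10 in all, crops included, and the job is handed in when it is done.

Besides the shell and the picture viewer there is one more tool, called after "Call:" in YAML: its name, and indented under it one key for each argument. step_arm: Moves the arm, as the interface text tells. Its arguments: {"type":"object","properties":{"commands":{"type":"array"},"force":{"type":"number"}},"required":["commands"]}

```bash
mkdir -p pics; ls; python3 - <<'E'
from bench import *
import cv2,numpy as np
s=sense();print(s)
for c in ["side","top"]:
    im=snapshot(c);cv2.imwrite(f"pics/{c}0.png",im)
    print(c,camera_params(c))
    for n in ["release_pin","pin_grip","pin_holder","centrifuge","release_slot","slot_floor"]:
        print(n,[(np.round(d['point']),round(d['conf'],2)) for d in place_of(c,n)[:2]])
print(camera_params("wrist"))
try: print(pinch_z)
except Exception as e: print(e)
E
```

```text
pics
{'time_s': 0.0, 'joint_positions': array([ 1.17939111,  0.43528156,  0.02499164,  1.57414598, -0.01162213,
        1.13400396, -0.0751009 ]), 'joint_vel': array([ 0.00034494, -0.00196016,  0.00176659, -0.00081475, -0.00036628,
        0.00194455, -0.0008955 ]), 'tau': array([-1.62878659e-03, -6.70472574e+01,  1.02413479e+00, -3.16218424e+01,
        1.53909274e-02,  1.24204037e-02,  8.26377857e-06]), 'tcp_pos': array([ 0.17779106, -0.59861894,  0.2304709 ]), 'ee_rot': array([ 9.89598710e-01,  1.43852970e-01, -1.91467777e-04, -8.24803359e-04]), 'contact_force': array([-0.01771604, -0.16476762,  0.02919826]), 'moment': array([-0.03288056, -0.01464647,  0.00285338]), 'grasp_force': 0.0, 'width': 0.08528429496747335}
side {'fx': 451.73071342683335, 'fy': 451.73071342683335, 'cx': 322.0758216381868, 'cy': 242.01761987547295, 'rvec': array([ 0.26041392, -2.81742697,  1.15612114]), 'tvec': array([0.50289476, 0.17958227, 1.12394004])}
release_pin [(array([364., 183.]), 0.22)]
pin_grip [(array([334., 336.]), 0.87)]
pin_holder [(array([336., 370.]), 0.61), (array([361., 299.]), 0.15)]
cen
[... 388 characters left out ...]
.07908059])}
release_pin [(array([205., 284.]), 0.55)]
pin_grip []
pin_holder [(array([204., 284.]), 0.69)]
centrifuge [(array([364., 242.]), 0.69)]
release_slot [(array([333., 245.]), 0.74)]
slot_floor [(array([338., 242.]), 0.65)]
{'fx': 351.89256002748544, 'fy': 351.89256002748544, 'cx': 317.45697984103384, 'cy': 236.60559346513026, 'T_tool_cam': array([[ 3.28529497e-04, -9.45532021e-01, -3.25528939e-01,
         8.42054969e-02],
       [ 9.99999443e-01,  6.37289207e-04, -8.41854608e-04,
        -9.72778992e-04],
       [ 1.00345657e-03, -3.25528481e-01,  9.45531703e-01,
        -1.42745967e-01],
       [ 0.00000000e+00,  0.00000000e+00,  0.00000000e+00,
         1.00000000e+00]])}
0.0187
```

View pics/side0.png

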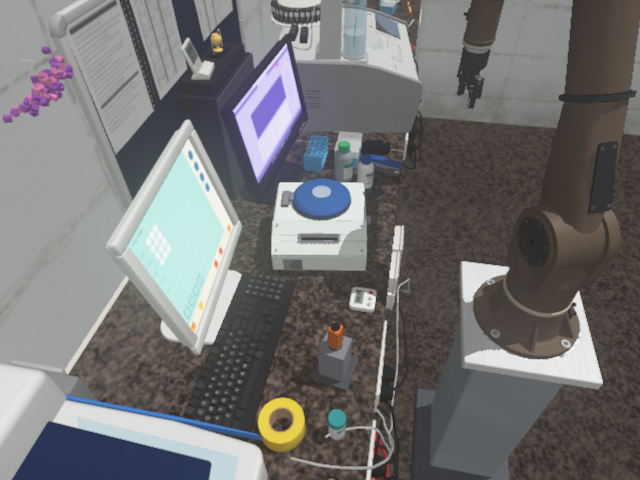

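View pics/top0.png

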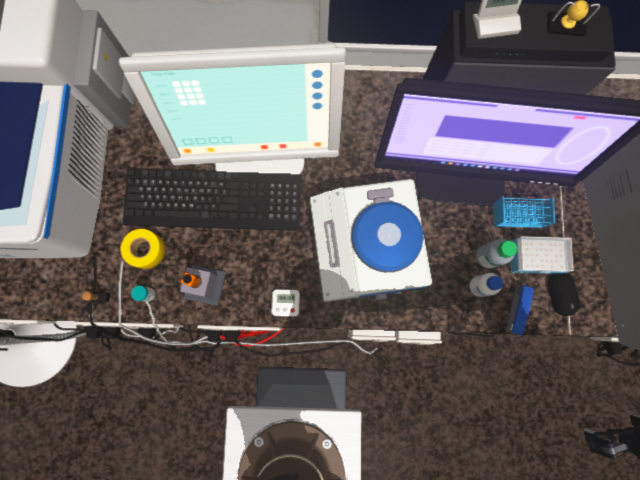

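The side view shows the slotted slope facing the left of the bench (slot near (320,239)), and the pin at (334,336) in its grey holder. The top view shows the orange handle at (190,281), the slot at (332,242), and the lid hinged on the far side.

```bash
cat > h.py <<'E'
from bench import *
import cv2,numpy as np
from scipy.spatial.transform import Rotation as R
def cam(c,s=None):
    p=camera_params(c);K=np.array([[p['fx'],0,p['cx']],[0,p['fy'],p['cy']],[0,0,1]])
    if 'rvec' in p: Rm=R.from_rotvec(p['rvec']).as_matrix();return K,Rm,p['tvec']
    T=np.eye(4);T[:3,:3]=R.from_quat(s['ee_rot']).as_matrix();T[:3,3]=s['tcp_pos']
    W=np.linalg.inv(T@np.array(p['T_tool_cam']));return K,W[:3,:3],W[:3,3]
def onz(C,px,z):
    K,Rm,t=C;d=Rm.T@np.linalg.inv(K)@np.array([px[0],px[1],1.]);o=-Rm.T@t
    return o+d*(z-o[2])/d[2]
def tri(*cp):
    A=np.zeros((3,3));b=np.zeros(3)
    for (K,Rm,t),px in cp:
        d=Rm.T@np.linalg.inv(K)@np.array([px[0],px[1],1.]);d/=np.linalg.norm(d);P=np.eye(3)-np.outer(d,d);A+=P;b+=P@(-Rm.T@t)
    return np.linalg.solve(A,b)
def proj(C,X):
    K,Rm,t=C;q=(Rm@np.atleast_2d(X).T).T+t;q=q@K.T;return q[:,:2]/q[:,2:]
E
python3 - <<'E'
from h import *
np.set_printoptions(precision=4,suppress=True)
T,S=cam("top"),cam("side")
print("grip side",onz(S,(334,336),.138),"top",onz(T,(190,281),.165))
print("holder",onz(T,(204,284),0),onz(S,(336,370),0),tri((T,(204,284)),(S,(336,370))))
print("floor",tri((T,(338,242)),(S,(320,242))),"slot",tri((T,(333,245)),(S,(316,233))))
print("cent",tri((T,(364,242)),(S,(318,242))))
print("top corners",[onz(T,p,.126) for p in [(415,180),(430,290)]])
a=cv2.imread("pics/top0.png")
w=np.hstack([cv2.resize(a[170:310,300:440],(560,560),interpolation=2)])
cv2.imwrite("pics/c1.png",w)
E
```

```text
grip side [0.4399 0.2358 0.138 ] top [0.4323 0.2251 0.165 ]
holder [0.4392 0.2335 0.    ] [0.4348 0.2353 0.    ] [ 0.4372  0.234  -0.0023]
floor [ 0.5389 -0.0934  0.0682] slot [ 0.535  -0.0794  0.1129]
cent [ 0.5568 -0.1632 -0.0053]
top corners [array([ 0.6839, -0.2655,  0.126 ]), array([ 0.4311, -0.2967,  0.126 ])]
```

View pics/c1.png

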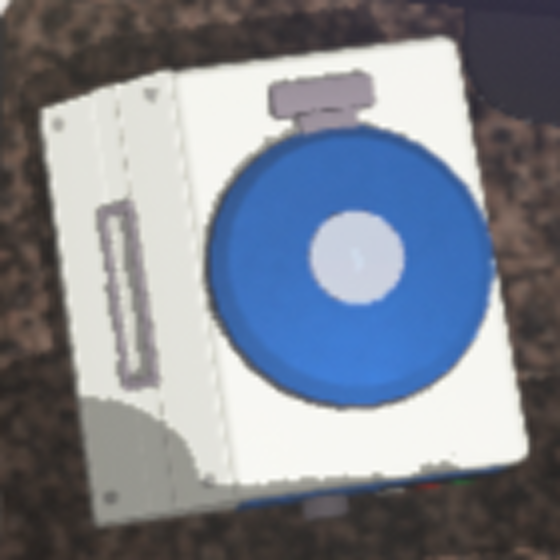

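```bash
cat >> h.py <<'E'
def yaw(s):
    x=R.from_quat(s['ee_rot']).apply([1,0,0]);return np.arctan2(x[1],x[0])
def rows(p,th,n,s=None,lead=0):
    "n rows from now to TCP p, yaw th: prints dx,dy,dz cm, roll"
    s=s or sense();p0,t0=s['tcp_pos'],yaw(s);d=(np.array(p)-p0)/n*100;dr=-(th-t0)/n
    for i in range(n):
        t=t0+(th-t0)*i/n
        print(np.round([d[0]*np.cos(t)+d[1]*np.sin(t),d[0]*np.sin(t)-d[1]*np.cos(t),-d[2],dr],2).tolist())
E
python3 -c "
from h import *
print(yaw(sense()));rows([.535,-.06,.29],np.radians(97),15)"
```

```text
0.288692402678973
[3.31, -2.77, -0.39, -0.09]
[3.55, -2.45, -0.39, -0.09]
[3.76, -2.1, -0.39, -0.09]
[3.94, -1.74, -0.39, -0.09]
[4.09, -1.37, -0.39, -0.09]
[4.2, -0.98, -0.39, -0.09]
[4.27, -0.58, -0.39, -0.09]
[4.31, -0.18, -0.39, -0.09]
[4.31, 0.22, -0.39, -0.09]
[4.27, 0.62, -0.39, -0.09]
[4.19, 1.02, -0.39, -0.09]
[4.07, 1.41, -0.39, -0.09]
[3.93, 1.78, -0.39, -0.09]
[3.74, 2.14, -0.39, -0.09]
[3.52, 2.48, -0.39, -0.09]
```

Call:
step_arm:
  commands: [100,3.3,-2.8,-0.8,-0.09,100,3.5,-2.4,-0.8,-0.09,100,3.8,-2.1,-0.8,-0.09,100,3.9,-1.7,-0.8,-0.09,100,4.1,-1.4,-0.8,-0.09]

```text
time_s: 1.2
tcp_pos: [0.2987, -0.4193, 0.2718]
ee_rot: [0.932, 0.363, -0.0, 0.0]
contact_force: [1.4, -0.6, 0.6]
width: 0.0853
grasp_force: 0.0
```

Call:
step_arm:
  commands: [100,4.2,-1.0,-0.4,-0.09,100,4.3,-0.6,-0.4,-0.09,100,4.3,-0.2,-0.4,-0.09,100,4.3,0.2,-0.4,-0.09,100,4.3,0.6,-0.4,-0.09]

```text
time_s: 1.7
tcp_pos: [0.4217, -0.2416, 0.2918]
ee_rot: [0.828, 0.561, 0.0, 0.0]
contact_force: [0.2, -1.2, 0.1]
width: 0.0852
grasp_force: 0.0
```

Call:
step_arm:
  commands: [100,4.2,1.0,0,-0.09,100,4.1,1.4,0,-0.09,100,3.9,1.8,0,-0.09,100,3.7,2.1,0,-0.09,100,3.5,2.5,0,-0.09]

```text
time_s: 2.2
tcp_pos: [0.5481, -0.0677, 0.2915]
ee_rot: [0.682, 0.732, 0.0, 0.0]
contact_force: [0.3, -0.6, -1.0]
width: 0.0853
grasp_force: 0.0
```

```bash
python3 - <<'E'
from h import *
s=sense();print(s['tcp_pos'],np.degrees(yaw(s)));im=snapshot("wrist");cv2.imwrite("pics/w1.png",im)
for n in ["release_slot","slot_floor","centrifuge"]: print(n,[(np.round(d['point'],1),round(d['conf'],2)) for d in place_of("wrist",n)[:2]])
print(look_for("wrist","release_slot")[:2])
rows([.44,.215,.30],np.radians(117),7,s)
E
```

```text
[ 0.54812126 -0.06774822  0.29154144] 94.0765621432769
release_slot [(array([299.8, 214.3]), 0.8)]
slot_floor [(array([306.1, 223.2]), 0.89)]
centrifuge [(array([309.9, 249.4]), 0.71)]
[{'box': [177.2, 164.0, 438.0, 275.1], 'conf': 0.95}]
[4.14, -1.25, -0.12, -0.06]
[4.2, -1.02, -0.12, -0.06]
[4.25, -0.77, -0.12, -0.06]
[4.29, -0.53, -0.12, -0.06]
[4.32, -0.28, -0.12, -0.06]
[4.32, -0.04, -0.12, -0.06]
[4.32, 0.21, -0.12, -0.06]
```

View pics/w1.png

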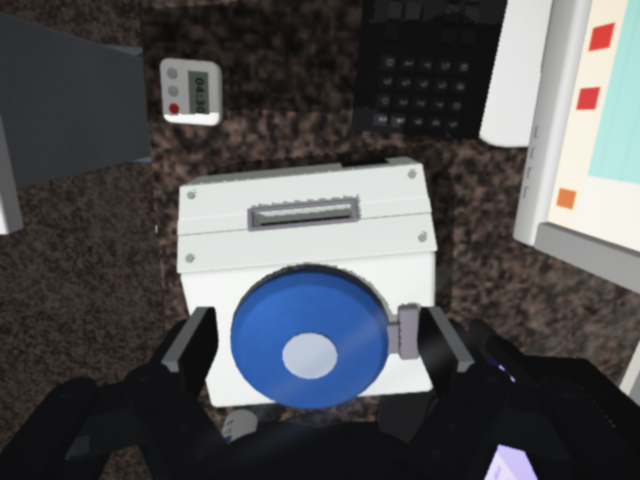

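The wrist view shows the slope with its slot mouth about (303,214), the lip from (248,206) to (358,222), and the slope's top edge from (178,272) to (436,249). I'll zoom in for the corners.

```bash
python3 - <<'E'
import cv2
a=cv2.imread("pics/w1.png")
cv2.imwrite("pics/c2.png",cv2.resize(a[155:280,170:440],(800,370),interpolation=2))
E
```

```text
(no output)
```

View pics/c2.png

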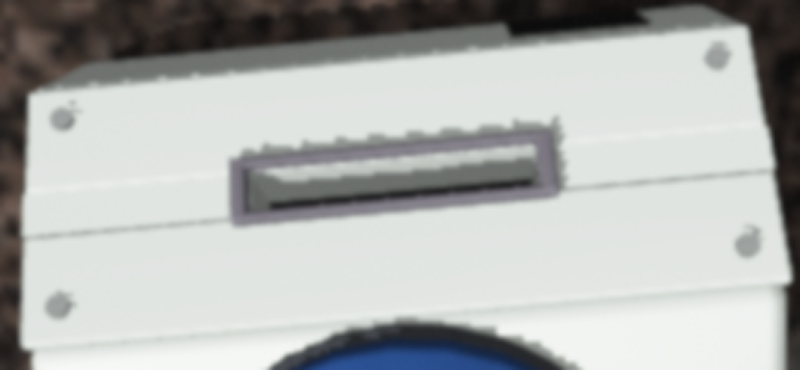

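Call:
step_arm:
  commands: [100,4.1,-1.3,0,-0.06,100,4.2,-1.0,0,-0.06,100,4.3,-0.8,0,-0.06,100,4.3,-0.5,0,-0.06,100,4.3,-0.3,0,-0.06]

```text
time_s: 2.95
tcp_pos: [0.4684, 0.1322, 0.2915]
ee_rot: [0.566, 0.824, -0.0, 0.001]
contact_force: [0.2, -0.1, -0.8]
width: 0.0858
grasp_force: 0.0
```

Call:
step_arm:
  commands: [100,4.3,0,0,-0.06,100,4.3,0.2,0,-0.06,100,0,0,0,0,100,0,0,0,0,100,0,0,0,0]

```text
time_s: 3.45
tcp_pos: [0.4384, 0.2106, 0.2912]
ee_rot: [0.517, 0.856, -0.0, 0.0]
contact_force: [0.3, -0.8, -0.2]
width: 0.0856
grasp_force: 0.0
```

```bash
python3 - <<'E'
from h import *
np.set_printoptions(precision=4,suppress=True)
s=sense();print(s['tcp_pos'],np.degrees(yaw(s)));im=snapshot("wrist");cv2.imwrite("pics/w2.png",im)
C=cam("wrist",s)
for n,z in [("pin_grip",.138),("pin_holder",0),("release_pin",.005)]:
  for d in place_of("wrist",n)[:2]: print(n,np.round(d['point'],1),round(d['conf'],2),onz(C,d['point'],z))
print(look_for("wrist","release_pin")[:1])
E
```

```text
[0.4384 0.2106 0.2912] 117.74710169820928
pin_grip [327.7 197.7] 0.94 [0.438  0.2311 0.138 ]
pin_holder [324.7 170.9] 0.9 [0.4371 0.2332 0.    ]
release_pin [324.7 171.8] 0.96 [0.4372 0.2329 0.005 ]
[{'box': [308.3, 169.8, 347.2, 220.8], 'conf': 0.76}]
```

View pics/w2.png

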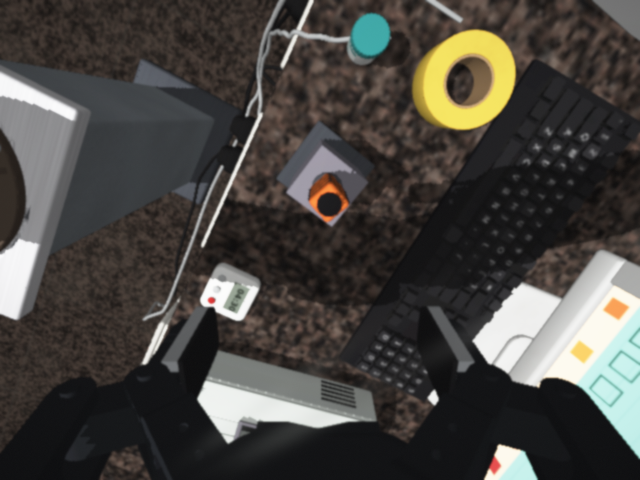

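The pin's black cap is at (330,204), the holder sits diagonally in the image, and the timer is at (230,290). I'll check the handle's orientation on a crop and fit the centrifuge pose.

```bash
python3 - <<'E'
from h import *
from scipy.optimize import least_squares
np.set_printoptions(precision=4,suppress=True)
a=cv2.imread("pics/w2.png");cv2.imwrite("pics/c3.png",cv2.resize(a[115:235,270:390],(600,600),interpolation=2))
s=dict(tcp_pos=np.array([0.54812126,-0.06774822,0.29154144]),ee_rot=np.array([.682,.7315,0,0])/np.hypot(.682,.7315))
C=cam("wrist",s)
th=np.radians(94.0766)/2;s['ee_rot']=np.array([np.cos(th),np.sin(th),0,0]);C=cam("wrist",s)
f=lambda l:np.array([[170+u/2.963,155+v/2.96] for u,v in l])
pc=f([(28,92),(748,25),(20,348),(790,283)]);lip=f([(232,160),(552,128),(560,190),(235,223)])
X=np.array([[-125,112,74],[125,112,74],[-125,38,126],[125,38,126]])/1000.
def W(q,X): return R.from_euler('z',q[2]).apply(X)+[q[0],q[1],0]
r=least_squares(lambda q:(proj(C,W(q,X))-pc).ravel(),[.55,-.16,.1]);q=r.x
print(q,np.degrees(q[2]),r.fun)
c,sn=np.cos(np.radians(35)),np.sin(np.radians(35))
n=np.array([0,sn,c]);d=np.array([0,c,-sn])
o=np.array([0,.075,.100])
print("slot origin",W(q,o),"lip centre pred",proj(C,W(q,o+.006*n)),"seen",lip.mean(0), "half",)
# fit lip : offset, half sizes
L=lambda p:proj(C,W(q,np.array([o+.006*n+(p[0]+sx*p[2])*np.array([1,0,0])+(p[1]+sy*p[3])*d for sx,sy in [(-1,1),(1,1),(1,-1),(-1,-1)]])))
r2=least_squares(lambda p:(L(p)-lip).ravel(),[0,0,.053,.012]);print("lip dx,dy,hx,hy",r2.x,r2.fun)
E
```

```text
[ 0.5467 -0.152   0.1629] 9.333970388619115 [-0.3594  0.1227  0.0759  0.322  -0.907   0.0813  1.1449 -0.2084]
slot origin [ 0.5345 -0.078   0.1   ] lip centre pred [[301.7996 214.7699]] seen [303.2265 214.2061] half
lip dx,dy,hx,hy [0.0012 0.0005 0.0531 0.0109] [ 0.2147 -0.5723  0.2016  0.544  -0.0845  0.7449 -0.3256 -0.7288]
```

View pics/c3.png

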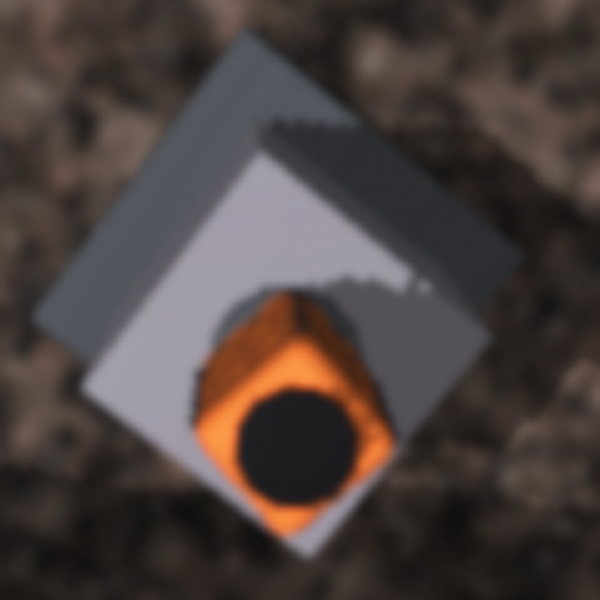

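```bash
python3 - <<'E'
from h import *
np.set_printoptions(precision=4,suppress=True)
s=sense();C=cam("wrist",s);print(s['tcp_pos'],np.degrees(yaw(s)))
for nm,l,z in [("handle",[(298,330),(398,440),(285,538),(193,428)],.166),("block",[(262,152),(490,335),(308,558),(82,388)],.1)]:
    P=np.array([onz(C,(270+u/5,115+v/5),z) for u,v in l])
    e=P[[1,2,3,0]]-P;print(nm,P.mean(0),np.linalg.norm(e,axis=1),np.degrees(np.arctan2(e[:,1],e[:,0]))%90)
E
```

```text
[0.4381 0.2116 0.2912] 117.83000878992172
handle [0.4363 0.2348 0.166 ] [0.0234 0.0237 0.023  0.0222] [70.3859 70.2111 66.8703 71.2593]
block [0.4374 0.2338 0.1   ] [0.0552 0.0561 0.0557 0.0559] [80.0163 80.3863 79.8977 79.8596]
```

```bash
python3 -c "
from h import *
rows([.437,.234,.25],np.radians(70),6)"
```

```text
[0.34, 0.16, 0.69, 0.14]
[0.36, 0.11, 0.69, 0.14]
[0.37, 0.06, 0.69, 0.14]
[0.37, 0.01, 0.69, 0.14]
[0.37, -0.04, 0.69, 0.14]
[0.36, -0.1, 0.69, 0.14]
```

Call:
step_arm:
  commands: [100,0.34,0.16,0.8,0.14,100,0.36,0.11,0.8,0.14,100,0.37,0.06,0.8,0.14,100,0.37,0.01,0.8,0.14,100,0.37,-0.04,0.8,0.14]

```text
time_s: 4.2
tcp_pos: [0.437, 0.231, 0.2509]
ee_rot: [0.78, 0.626, -0.0, 0.0]
contact_force: [-0.4, 0.1, -0.0]
width: 0.0855
grasp_force: 0.0
```

Call:
step_arm:
  commands: [100,0.36,-0.1,0,0.134,100,0,0,0,0,100,0,0,0,0,100,0,0,0,0,100,0,0,0,0]

```text
time_s: 4.7
tcp_pos: [0.4368, 0.2348, 0.2514]
ee_rot: [0.818, 0.575, 0.0, 0.0]
contact_force: [0.1, 0.0, -0.4]
width: 0.0854
grasp_force: 0.0
```

```bash
python3 - <<'E'
from h import *
np.set_printoptions(precision=4,suppress=True)
s=sense();print(s['tcp_pos'],np.degrees(yaw(s)),s['joint_positions']);im=snapshot("wrist")
C=cam("wrist",s)
for n,z in [("pin_grip",.138),("pin_holder",0),("release_pin",.005)]:
  for d in place_of("wrist",n)[:1]: print(n,np.round(d['point'],1),round(d['conf'],2),onz(C,d['point'],z))
rows([.437,.234,.121],np.radians(70),5)
E
```

```text
[0.4368 0.2348 0.2514] 70.24600420794322 [-0.1068  0.27   -0.6079  1.8128  0.171   1.1111 -1.1188]
pin_grip [318.  235.4] 0.62 [0.436  0.2328 0.138 ]
pin_holder [318.2 197.5] 0.62 [0.436  0.2315 0.    ]
release_pin [315.1 197.4] 0.62 [0.4331 0.2339 0.005 ]
[-0.02, 0.01, 2.61, 0.0]
[-0.02, 0.01, 2.61, 0.0]
[-0.02, 0.01, 2.61, 0.0]
[-0.02, 0.01, 2.61, 0.0]
[-0.02, 0.01, 2.61, 0.0]
```

Call:
step_arm:
  commands: [100,-0.02,0,2.6,0,100,-0.02,0,2.6,0,100,-0.02,0,2.6,0,100,-0.02,0,2.6,0,100,0,0,2.6,0]

```text
time_s: 5.4
tcp_pos: [0.4364, 0.2342, 0.1204]
ee_rot: [0.818, 0.575, 0.0, -0.0]
contact_force: [0.2, 0.7, -0.5]
width: 0.0855
grasp_force: 0.0
```

Call:
step_arm:
  commands: [20,0,0,0,0,20,0,0,0,0,10,0,0,0,0,5,0,0,0,0,5,0,0,0,0]
  force: 50

```text
time_s: 5.9
tcp_pos: [0.4371, 0.2348, 0.1226]
ee_rot: [0.818, 0.575, 0.001, 0.0]
contact_force: [-0.5, 0.2, 6.7]
width: 0.0237
grasp_force: 51.8
```

Call:
step_arm:
  commands: [0,0,0,0,0,0,0,0,0,0,0,0,0,0,0,0,0,0,-0.5,0,0,0,0,-1.5,0]

```text
time_s: 6.4
tcp_pos: [0.436, 0.2339, 0.1411]
ee_rot: [0.818, 0.575, -0.001, -0.0]
contact_force: [0.5, 0.8, -1.3]
width: 0.0236
grasp_force: 51.1
```

Call:
step_arm:
  commands: [0,0,0,-2,0,0,0,0,-2.5,0,0,0,0,-2.5,0,0,0,0,-2.5,0,0,0,0,-1,0]

```text
time_s: 6.9
tcp_pos: [0.4369, 0.2349, 0.2488]
ee_rot: [0.818, 0.575, 0.002, 0.0]
contact_force: [-0.3, -0.1, -1.8]
width: 0.0237
grasp_force: 51.2
```

Call:
step_arm:
  commands: [0,0,0,0,-0.085,0,0,0,0,-0.085,0,0,0,0,0,0,0,0,0,0,0,0,0,0,0]

```text
time_s: 7.4
tcp_pos: [0.4361, 0.2342, 0.246]
ee_rot: [0.767, 0.641, -0.0, -0.0]
contact_force: [-0.4, 0.5, -0.6]
width: 0.0233
grasp_force: 51.1
```

```bash
python3 - <<'E'
from h import *
np.set_printoptions(precision=4,suppress=True)
s=sense();print(s['tcp_pos'],np.degrees(yaw(s)),s['contact_force'],s['joint_positions'])
c=np.array([.437,.234])-.04*np.array([np.cos(np.radians(80)),np.sin(np.radians(80))])
rows([*c,.24],yaw(s),1)
im=snapshot("side");cv2.imwrite("pics/s2.png",cv2.resize(im[200:400,250:450],(600,600)))
E
```

```text
[0.4361 0.2342 0.246 ] 79.7993008017009 [-0.3944  0.522  -0.569 ] [-0.0815  0.2804 -0.6413  1.8203  0.1865  1.1022 -0.9669]
[-4.0, 0.1, 0.6, -0.0]
```

View pics/s2.png

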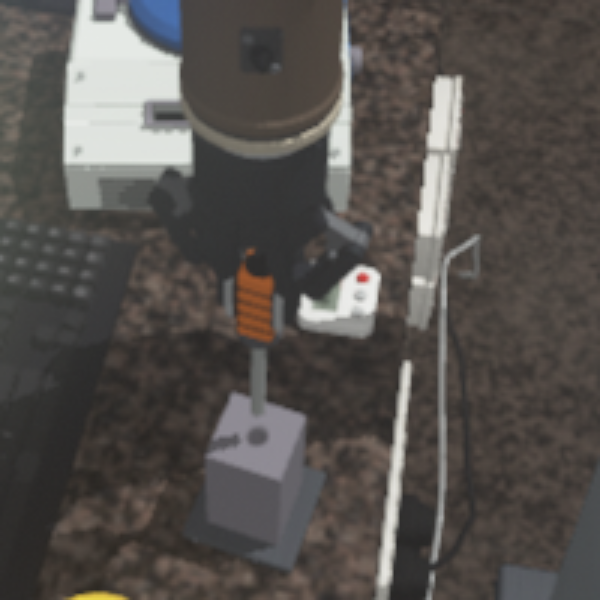

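The pin hangs clear above the holder's bore (bore at (258,436) in the crop). Next I'll tilt it 35° in the grip, by pushing the rod lightly against the holder's top edge.

Call:
step_arm:
  commands: [0,-2,0.05,0,0,0,-2,0.05,0,0,0,0,0,2.0,0,0,0,0,2.5,0,0,0,0,2.5,0]

```text
time_s: 7.95
tcp_pos: [0.4305, 0.1946, 0.1757]
ee_rot: [0.767, 0.642, 0.0, 0.0]
contact_force: [0.6, -0.3, -1.6]
width: 0.0233
grasp_force: 51.2
```

Call:
step_arm:
  commands: [0,0,0,0,0,0,0.7,0,0,0,0,1,0,0,0,0,1,0,0,0,0,1,0,0,0]
  force: 20

```text
time_s: 8.45
tcp_pos: [0.4367, 0.2305, 0.1768]
ee_rot: [0.767, 0.642, -0.001, 0.001]
contact_force: [-0.7, -6.9, -3.1]
width: 0.0234
grasp_force: 51.6
```

Call:
step_arm:
  commands: [0,0.8,0,0,0,0,0.8,0,0,0,0,0.8,0,0,0,0,0.8,0,0,0,0,0.5,0,0,0]
  force: 20

```text
time_s: 8.95
tcp_pos: [0.4434, 0.2676, 0.1771]
ee_rot: [0.767, 0.642, -0.001, 0.001]
contact_force: [-1.0, -5.7, -2.2]
width: 0.0236
grasp_force: 52.0
```

```bash
python3 - <<'E'
from h import *
np.set_printoptions(precision=4,suppress=True)
s=sense();print(s['tcp_pos'],np.degrees(yaw(s)),s['contact_force'],s['grasp_force'])
a=snapshot("wrist");b=snapshot("side")
cv2.imwrite("pics/t1.png",np.hstack([cv2.resize(a[180:480,170:470],(400,400)),cv2.resize(b[230:390,280:440],(400,400))]))
C=cam("wrist",s)
for ang in (30,35,40):
    t=np.radians(ang);T=lambda L:s['tcp_pos']+R.from_quat(s['ee_rot']).apply([-(.136-L)*np.sin(t),0,-.0187+(.136-L)*np.cos(t)])
    print(ang,[proj(C,T(L))[0] for L in (0,.095,.165)],[proj(cam("side"),T(L))[0] for L in (0,.098,.165)])
E
```

```text
[0.4434 0.2676 0.1771] 79.89080308543592 [-1.0109 -5.6517 -2.1867] 52.01849162578583
30 [array([317.8339, 320.1926]), array([318.0563, 327.7195]), array([318.4481, 340.9768])] [array([340.4277, 338.1794]), array([332.8903, 334.5844]), array([326.779 , 331.6695])]
35 [array([317.8337, 335.76  ]), array([318.0572, 334.7712]), array([318.4451, 333.0556])] [array([341.9796, 332.9136]), array([333.3738, 332.9619]), array([326.3786, 333.0012])]
40 [array([317.8351, 351.6952]), array([318.0593, 341.894 ]), array([318.4402, 325.2368])] [array([343.4446, 327.6641]), array([333.8287, 331.3412]), array([326.0028, 334.3337])]
```

View pics/t1.png

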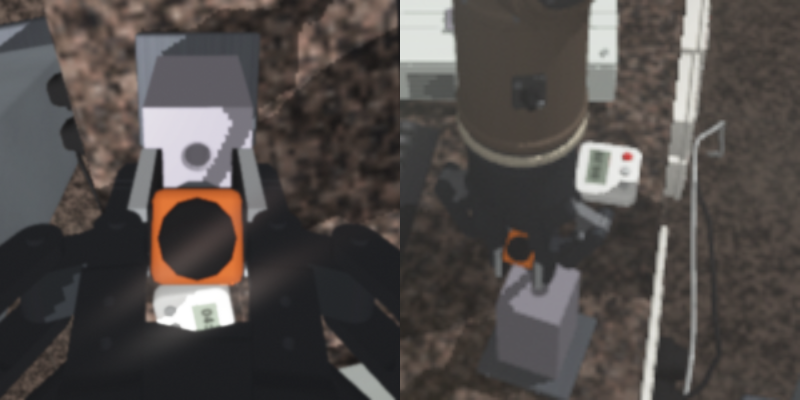

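```bash
python3 - <<'E'
from h import *
from scipy.optimize import least_squares
np.set_printoptions(precision=4,suppress=True)
s=sense();C=cam("wrist",s);Rt=R.from_quat(s['ee_rot'])
def pt(q,L,off):  # q: angle, pivot L along pin assumed at (x=q1, z=-.0187+q2)
    t=q[0];ax=np.array([np.sin(t),0,-np.cos(t)]);px=np.array([np.cos(t),0,np.sin(t)])
    return s['tcp_pos']+Rt.apply(np.array([q[1],0,-.0187])+ax*(L-.1363+q[2])+px*off)
def f(q):
    r=lambda L,o:proj(C,pt(q,L,o))[0][1]
    return [r(.161,.012)-322.5,r(.161,-.012)-393,r(.165,0)-358.8,(r(.101,.015)-317.5)]
for d in ([0,0,0,0],[0,0,0,2],[0,0,0,-2]):
    r=least_squares(lambda q:np.array(f(q))+d,[.6,-.005,0]);q=r.x
    print(np.degrees(q[0]),q[1:],r.fun)
E
```

```text
32.920584228976004 [-0.0091 -0.0025] [ 0.3212  0.2583 -0.5158 -0.0689]
31.978341325578327 [-0.0086 -0.0025] [ 0.2199  0.1782 -0.3543 -0.0474]
33.86486727659714 [-0.0095 -0.0025] [ 0.423   0.3376 -0.6769 -0.0903]
```

Call:
step_arm:
  commands: [0,0.4,0,0,0,0,0.35,0,0,0,0,0,0,0,0,0,-0.3,0,-0.5,0,0,0,0,-2,0]

```text
time_s: 9.55
tcp_pos: [0.4434, 0.2718, 0.2008]
ee_rot: [0.767, 0.642, -0.001, -0.001]
contact_force: [0.9, -0.1, -1.1]
width: 0.0236
grasp_force: 52.1
```

Call:
step_arm:
  commands: [0,0,0,-3,-0.11,0,0,0,-3,-0.11,0,0,0,-2,-0.117,0,0,0,0,0,0,0,0,0,0]

```text
time_s: 10.05
tcp_pos: [0.4442, 0.2724, 0.2817]
ee_rot: [0.649, 0.761, 0.001, 0.0]
contact_force: [0.0, -1.0, -1.2]
width: 0.0238
grasp_force: 52.2
```

```bash
python3 - <<'E'
from h import *
np.set_printoptions(precision=4,suppress=True)
s=sense();print(s['tcp_pos'],np.degrees(yaw(s)),s['contact_force'],s['grasp_force'])
a=snapshot("wrist");b=snapshot("side");c=snapshot("top");cv2.imwrite("pics/sf.png",b);cv2.imwrite("pics/tf.png",c);cv2.imwrite("pics/wf.png",a)
P=s['tcp_pos']+R.from_quat(s['ee_rot']).apply([-.083,0,.099]);print(P)
o=[]
for n,im in (("side",b),("top",c)):
    u,v=proj(cam(n),P)[0].astype(int);print(n,u,v)
    o.append(cv2.resize(im[v-30:v+30,u-30:u+30],(400,400),interpolation=2))
    for k in ("release_pin","pin_grip"):print(n,k,[(np.round(d['point'],1),round(d['conf'],2)) for d in place_of(n,k)[:2]])
cv2.imwrite("pics/t2.png",np.hstack(o))
E
```

```text
[0.4442 0.2724 0.2817] 99.08481991475396 [ 0.0258 -1.0445 -1.2173] 52.21205413341522
[0.4574 0.1906 0.1826]
side 329 304
side release_pin [(array([331.2, 303.9]), 0.56)]
side pin_grip [(array([326. , 296.1]), 0.74)]
top 205 268
top release_pin [(array([201.1, 267.9]), 0.98), (array([488.1, 255.4]), 0.35)]
top pin_grip [(array([151.2, 269.4]), 0.83)]
```

View pics/t2.png

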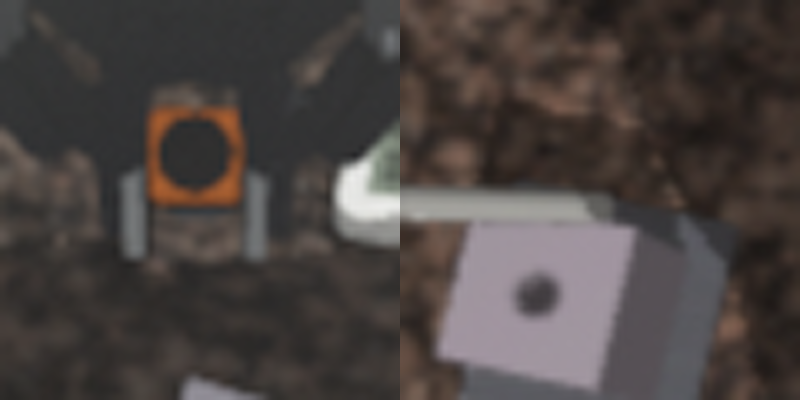

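The top crop (right half) shows the rod ending at full-image pixel (206,269), within about 1 px of the prediction. The side crop shows the handle end-on at (328,297). That was my last picture, so from here I'll work from numbers.

```bash
python3 - <<'E'
from h import *
from scipy.optimize import least_squares
np.set_printoptions(precision=4,suppress=True)
s=sense();C=cam("wrist",s);Rt=R.from_quat(s['ee_rot'])
def ob(im,box):
    h=cv2.cvtColor(im,cv2.COLOR_BGR2HSV);m=((h[...,0]<15)&(h[...,1]>150)&(h[...,2]>90)).astype(np.uint8)
    z=np.zeros_like(m);z[box[1]:box[3],box[0]:box[2]]=1;m*=z
    n,l,st,_=cv2.connectedComponentsWithStats(m);return st[1:][st[1:,4].argmax()]
w=ob(cv2.imread("pics/wf.png"),(250,280,400,440));sd=ob(cv2.imread("pics/sf.png"),(299,274,359,334));print(w,sd)
T,S=cam("top"),cam("side")
def pt(q,L,off):
    t=q[0];ax=np.array([np.sin(t),0,-np.cos(t)]);px=np.array([np.cos(t),0,np.sin(t)])
    return s['tcp_pos']+Rt.apply(np.array([q[1],q[3],-.0187])+ax*(L-.1363+q[2])+px*off)
def f(q):
    r=lambda L,o:proj(C,pt(q,L,o))[0]
    return np.r_[r(.161,.012)[1]-w[1],r(.161,-.012)[1]-(w[1]+w[3]),(r(.161,0)[0]-(w[0]+w[2]/2)),2*(proj(T,pt(q,0.001,0))[0]-[206,268.9]),
      2*(proj(S,pt(q,.161,0))[0]-[sd[0]+sd[2]/2,sd[1]+sd[3]/2]),300*q[2]]
r=least_squares(f,[.6,-.009,0,0]);q=r.x
print(np.degrees(q[0]),q[1:],r.fun);tip=Rt.inv().apply(pt(q,0,0)-s['tcp_pos']);print("tip in tool",tip,pt(q,0,0))
# slot target
u=np.radians(9.33);O=np.array([.5357,-.0775,.1]);ex=np.array([np.cos(u),np.sin(u),0]);hy=np.array([-np.sin(u),np.cos(u),0])
nz=np.array([0,0,1])*np.cos(np.radians(35))+hy*np.sin(np.radians(35))
th=u+np.pi/2;Rg=R.from_euler('z',th)*R.from_euler('x',np.pi)
for z in (.03,-.034):
    g=O-.038*ex+nz*z;tcp=g-Rg.apply(tip);print(z,g,tcp)
    if z>0: rows(tcp,th,8,s)
E
```

```text
[ 283  320   69   72 1988] [321 290  14  15  71]
34.41899605208994 [-0.0086 -0.0002  0.0001] [-0.0635 -0.3358  0.2147 -0.1364 -0.6346  1.0526 -1.0307 -0.0531]
tip in tool [-0.0857  0.0001  0.0939] [0.4575 0.1873 0.1868]
0.03 [ 0.4954 -0.0667  0.1246] [0.4814 0.0179 0.2185]
[-3.21, -0.04, 0.78, -0.0]
[-3.21, -0.04, 0.78, -0.0]
[-3.21, -0.05, 0.78, -0.0]
[-3.21, -0.05, 0.78, -0.0]
[-3.21, -0.05, 0.78, -0.0]
[-3.21, -0.05, 0.78, -0.0]
[-3.21, -0.05, 0.78, -0.0]
[-3.21, -0.05, 0.78, -0.0]
-0.034 [ 0.5014 -0.1029  0.0721] [ 0.4873 -0.0184  0.166 ]
```

Call:
step_arm:
  commands: [0,-3.2,0,0.2,0,0,-3.2,0,0.5,0,0,-3.2,0,0.8,0,0,-3.2,-0.1,1,0,0,-3.2,-0.1,1,0]

```text
time_s: 10.9
tcp_pos: [0.4677, 0.1125, 0.2458]
ee_rot: [0.648, 0.762, 0.0, 0.0]
contact_force: [0.2, -0.0, -1.1]
width: 0.0234
grasp_force: 52.2
```

Call:
step_arm:
  commands: [0,-3.2,-0.1,1,0,0,-3.2,-0.1,1,0,0,-3.2,0,0.7,0,0,0,0,0,0,0,0,0,0,0]

```text
time_s: 11.4
tcp_pos: [0.481, 0.0182, 0.219]
ee_rot: [0.649, 0.761, -0.0, -0.0]
contact_force: [-0.4, 0.3, -1.8]
width: 0.0233
grasp_force: 52.2
```

```bash
cat >> h.py <<'E'
u=np.radians(9.33);O=np.array([.5357,-.0775,.1]);ex=np.array([np.cos(u),np.sin(u),0]);hy=np.array([-np.sin(u),np.cos(u),0])
c35,s35=np.cos(np.radians(35)),np.sin(np.radians(35))
nz=np.array([0,0,1])*c35+hy*s35;ey=hy*c35-np.array([0,0,1])*s35
TIP=np.array([-.0857,0.0001,.0939])
def slot(s): # tip in slot frame
    g=s['tcp_pos']+R.from_quat(s['ee_rot']).apply(TIP)-O;return np.array([g@ex,g@ey,g@nz])
def fslot(s): f=s['contact_force'];return np.array([f@ex,f@ey,f@nz])
E
python3 - <<'E'
from h import *
np.set_printoptions(precision=4,suppress=True)
s=sense();print(s['tcp_pos'],np.degrees(yaw(s)),s['contact_force'],slot(s))
a=snapshot("top");cv2.imwrite("pics/tf2.png",a);T=cam("top");P=s['tcp_pos']+R.from_quat(s['ee_rot']).apply(TIP)
print("pred tip",proj(T,P),"slot mouth",proj(T,O+.006*nz),proj(T,O+.006*nz+.048*ex),proj(T,O+.006*nz-.048*ex))
for k in ("release_pin","release_slot","slot_floor"):print(k,[(np.round(d['point'],1),round(d['conf'],2)) for d in place_of("top",k)[:2]])
print("floor pred",proj(T,O-.034*nz),"pred slot",proj(T,O))
E
```

```text
[0.481  0.0182 0.219 ] 99.10937445426708 [-0.416   0.3397 -1.8075] [-0.0388  0.0001  0.0306]
pred tip [[326.8993 258.6178]] slot mouth [[330.4427 242.4208]] [[327.5642 222.1831]] [[333.366  262.9744]]
release_pin []
release_slot [(array([334.7, 244.1]), 0.89)]
slot_floor [(array([341.5, 242.2]), 0.87)]
floor pred [[339.4947 243.5044]] pred slot [[331.8359 242.5876]]
```

```bash
python3 - <<'E'
import cv2,numpy as np
a=cv2.imread("pics/tf2.png",0);b=cv2.imread("pics/top0.png",0)
print("cols 312..343");
for v in range(251,271): print(v,' '.join('%3d'%x for x in a[v,312:344]))
print("before")
for v in range(251,271,3): print(v,' '.join('%3d'%x for x in b[v,312:344]))
E
```

```text
cols 312..343
251  74  74  73  72  71  71  69  68  69  76  91 105 127 185 223 208 145 141 160 210 214 196 146 137 138 144 184 223 226 226 226 227
252  74  74  74  73  71  71  69  69  68  69  81 103 124 177 223 213 162 142 165 214 214 196 147 137 136 152 188 223 226 226 227 227
253  75  75  74  73  72  72  70  68  68  68  74  91 110 161 222 224 201 147 161 201 209 196 146 135 133 156 190 223 226 227 227 227
254  75  74  74  73  73  71  72  70  68  68  68  75  95 151 219 225 208 148 163 195 210 196 146 135 134 159 187 223 226 227 227 227
255  75  75  74  74  73  72  72  69  69  68  67  67  81 125 185 223 208 150 159 182 210 197 146 132 131 155 182 223 226 226 226 227
256  76  75  75  73  74  73  71  72  69  69  67  66  74 113 176 218 204 145 154 176 215 197 147 131 123 144 168 220 226 227 227 227
257  76  75  75  74  73  72  72  71  70  69  68  66  69  98 145 169 180 140 147 171 222 201 152 134 127 136 150 199 224 226 226 226
258  76  76  76  75  72  74  72  72  71  68  67  67  67  77 112 157 184 172 144 160 210 212 189 145 136 138 147 184 223 226 227 227
259  75  75  74  75  74  73  7
[... 1784 characters left out ...]
 144 132 132 156 185 221 224 224 224 225
257  72  59  51  48  55  90 160 220 224 224 224 224 225 225 225 223 204 143 145 168 219 198 150 133 126 136 150 197 222 224 225 224
260  49  49  52  59  68  87 154 220 224 224 224 224 225 224 225 224 212 165 140 159 198 206 194 145 133 132 154 187 221 224 224 224
263  62  60  58  57  57  69 104 165 219 224 224 224 224 224 225 224 210 158 135 149 149 148 137 134 129 121 140 166 218 224 224 225
266  48  52  53  50  48  52  85 162 225 225 224 224 224 224 225 225 224 210 162 149 135 137 139 146 152 159 157 172 218 224 224 225
269  49  48  48  53  56  59  69 111 155 166 166 168 186 217 209 191 218 221 222 225 227 229 225 225 225 225 224 222 226 224 224 224
```

Call:
step_arm:
  commands: [0,-0.57,0,0.82,0,0,-0.57,0,0.82,0,0,-0.29,0,0.41,0,0,-0.29,0,0.41,0,0,0,0,0,0]

```text
time_s: 12.1
tcp_pos: [0.4835, 0.0011, 0.1939]
ee_rot: [0.648, 0.761, -0.0, -0.0]
contact_force: [0.1, -0.4, -1.2]
width: 0.0229
grasp_force: 52.2
```

Call:
step_arm:
  commands: [0,-0.29,0,0.41,0,0,-0.29,0,0.41,0,0,0,0,0,0,0,0,0,0,0,0,0,0,0,0]

```text
time_s: 12.6
tcp_pos: [0.4849, -0.0038, 0.1866]
ee_rot: [0.648, 0.762, 0.0, 0.0]
contact_force: [0.5, 0.4, -1.2]
width: 0.0234
grasp_force: 52.2
```

```bash
python3 - <<'E'
from h import *
np.set_printoptions(precision=4,suppress=True)
s=sense();print(np.degrees(yaw(s)),slot(s),fslot(s),s['moment'])
E
```

```text
99.22599773142584 [-0.0383  0.0003 -0.0087] [ 0.5629  0.9462 -0.7659] [ 0.0466 -0.0379  0.0388]
```

Call:
step_arm:
  commands: [0,-0.29,0,0.41,0,0,-0.29,0,0.41,0,0,-0.29,0,0.41,0,0,-0.23,0,0.33,0,0,0,0,0,0]

```text
time_s: 13.1
tcp_pos: [0.4862, -0.0154, 0.1702]
ee_rot: [0.648, 0.761, -0.0, -0.0]
contact_force: [-0.9, -0.0, -0.3]
width: 0.0232
grasp_force: 52.2
```

Call:
step_arm:
  commands: [0,-0.06,0,0.08,0,0,-0.06,0,0.08,0,0,-0.06,0,0.08,0,0,-0.06,0,0.08,0,0,0,0,0,0]

```text
time_s: 13.6
tcp_pos: [0.4869, -0.0173, 0.1677]
ee_rot: [0.648, 0.762, -0.0, 0.0]
contact_force: [-1.1, -0.1, -0.2]
width: 0.0235
grasp_force: 52.2
```

```bash
python3 - <<'E'
from h import *
np.set_printoptions(precision=4,suppress=True)
s=sense();print(np.degrees(yaw(s)),slot(s),fslot(s),s['moment'])
E
```

```text
99.21590748050676 [-0.0385 -0.     -0.0321] [-1.0748  0.1459 -0.1493] [ 0.0062 -0.0291 -0.021 ]
```

Call:
step_arm:
  commands: [0,-0.06,0,0.08,0,0,-0.06,0,0.08,0,0,0,0,0,0,0,0,0,0,0,0,0,0,0,0]

```text
time_s: 14.1
tcp_pos: [0.4871, -0.0184, 0.1661]
ee_rot: [0.648, 0.762, -0.0, 0.0]
contact_force: [-0.3, -0.2, -1.9]
width: 0.0235
grasp_force: 52.2
```

```bash
python3 - <<'E'
from h import *
np.set_printoptions(precision=4,suppress=True)
s=sense();print(np.degrees(yaw(s)),slot(s),fslot(s),s['moment'])
E
```

```text
99.22289551482714 [-0.0384 -0.0001 -0.034 ] [-0.2987  1.0042 -1.6493] [-0.0006 -0.0229  0.014 ]
```

Call:
step_arm:
  commands: [0,-0.06,0,0.08,0,0,-0.06,0,0.08,0,0,0,0,0,0,0,0,0,0,0,0,0,0,0,0]

```text
time_s: 14.6
tcp_pos: [0.4873, -0.0196, 0.1645]
ee_rot: [0.648, 0.762, -0.0, -0.0]
contact_force: [-0.1, -0.5, -1.2]
width: 0.0236
grasp_force: 52.2
```

```bash
python3 - <<'E'
from h import *
np.set_printoptions(precision=4,suppress=True)
s=sense();print(np.degrees(yaw(s)),slot(s),fslot(s),s['moment'])
E
```

```text
99.22321880748457 [-0.0384 -0.0001 -0.036 ] [-0.1261  0.3018 -1.2307] [ 0.0521 -0.0313 -0.0271]
```

Call:
step_arm:
  commands: [0,-0.06,0,0.08,0,0,-0.06,0,0.08,0,0,-0.06,0,0.08,0,0,0,0,0,0,0,0,0,0,0]

```text
time_s: 15.1
tcp_pos: [0.4878, -0.0202, 0.1628]
ee_rot: [0.648, 0.762, 0.001, -0.0]
contact_force: [-1.5, 4.5, 9.1]
width: 0.0238
grasp_force: 53.5
```

```bash
python3 - <<'E'
from h import *
np.set_printoptions(precision=4,suppress=True)
s=sense();print(np.degrees(yaw(s)),slot(s),fslot(s),s['moment'])
E
```

```text
99.2633881475485 [-0.0379  0.0004 -0.0377] [-0.7438 -1.3367 10.1428] [ 0.6318  0.7942 -0.2364]
```

Solid floor felt at about z = −37 mm. Next I'll slide along it (+y tool) with about 10 N on the tip and watch for the force to fall.

Call:
step_arm:
  commands: [0,0,0.1,0,0,0,0,0.1,0,0,0,0,0.1,0,0,0,0,0.1,0,0,0,0,0,0,0]

```text
time_s: 15.6
tcp_pos: [0.4894, -0.0195, 0.1623]
ee_rot: [0.648, 0.762, -0.001, -0.002]
contact_force: [-10.4, 6.2, 14.5]
width: 0.0234
grasp_force: 54.8
```

Call:
step_arm:
  commands: [0,0,0.1,0,0,0,0,0.1,0,0,0,0,0.1,0,0,0,0,0.1,0,0,0,0,0,0,0]

```text
time_s: 16.1
tcp_pos: [0.4948, -0.0182, 0.1622]
ee_rot: [0.648, 0.762, 0.0, -0.001]
contact_force: [-3.8, 6.4, 5.2]
width: 0.0235
grasp_force: 53.3
```

```bash
python3 - <<'E'
from h import *
np.set_printoptions(precision=4,suppress=True)
s=sense();print(np.degrees(yaw(s)),slot(s),fslot(s),s['moment'])
E
```

```text
99.27462467237748 [-0.0308  0.0016 -0.0378] [-2.7058  2.6895  8.1943] [ 1.4914  1.1634 -0.3027]
```

Call:
step_arm:
  commands: [0,0,0.1,0,0,0,0,0.1,0,0,0,0,0.1,0,0,0,0,0.1,0,0,0,0,0,0,0]

```text
time_s: 16.6
tcp_pos: [0.4966, -0.0177, 0.1618]
ee_rot: [0.648, 0.762, -0.001, -0.003]
contact_force: [-10.7, 7.8, 11.2]
width: 0.0233
grasp_force: 56.6
```

Call:
step_arm:
  commands: [0,0,0.1,0,0,0,0,0.1,0,0,0,0,0.1,0,0,0,0,0.1,0,0,0,0,0,0,0]

```text
time_s: 17.1
tcp_pos: [0.4992, -0.017, 0.1615]
ee_rot: [0.648, 0.762, -0.002, -0.004]
contact_force: [-14.3, 7.9, 12.6]
width: 0.0235
grasp_force: 60.8
```

```bash
python3 - <<'E'
from h import *
np.set_printoptions(precision=4,suppress=True)
s=sense();print(np.degrees(yaw(s)),slot(s),fslot(s),s['moment'])
E
```

```text
99.20520671576442 [-0.0271  0.0024 -0.0381] [-12.8612   1.0656  16.1368] [ 1.2783  4.2949 -1.1281]
```

Call:
step_arm:
  commands: [0,0.17,0,-0.25,0,0,0,0,0,0,0,-0.17,0,0.25,0,0,0,0,0,0,0,0,0,0,0]

```text
time_s: 17.6
tcp_pos: [0.5042, -0.0178, 0.1629]
ee_rot: [0.648, 0.762, 0.001, 0.0]
contact_force: [-2.2, 4.7, 8.6]
width: 0.0236
grasp_force: 53.6
```

Call:
step_arm:
  commands: [0,0.17,0.2,-0.25,0,0,0,0.2,0,0,0,-0.17,0,0.25,0,0,0,0,0,0,0,0,0,0,0]

```text
time_s: 18.1
tcp_pos: [0.5082, -0.0171, 0.1628]
ee_rot: [0.648, 0.762, 0.001, 0.0]
contact_force: [-1.2, 5.5, 10.0]
width: 0.0235
grasp_force: 53.6
```

```bash
python3 - <<'E'
from h import *
np.set_printoptions(precision=4,suppress=True)
s=sense();print(np.degrees(yaw(s)),slot(s),fslot(s),s['moment'])
E
```

```text
99.26283962911556 [-0.0172  0.0002 -0.0379] [-0.3178 -1.0968 11.3855] [ 0.6032  0.5081 -0.1201]
```

Call:
step_arm:
  commands: [0,0.17,0.2,-0.25,0,0,0,0.2,0,0,0,-0.17,0,0.25,0,0,0,0,0,0,0,0,0,0,0]

```text
time_s: 18.6
tcp_pos: [0.5119, -0.0164, 0.1628]
ee_rot: [0.648, 0.762, 0.001, 0.0]
contact_force: [-3.2, 4.4, 10.0]
width: 0.0232
grasp_force: 53.7
```

Call:
step_arm:
  commands: [0,0.17,0.2,-0.25,0,0,0,0.2,0,0,0,-0.17,0,0.25,0,0,0,0,0,0,0,0,0,0,0]

```text
time_s: 19.1
tcp_pos: [0.5158, -0.0157, 0.1627]
ee_rot: [0.648, 0.762, 0.001, 0.0]
contact_force: [-2.1, 5.4, 10.4]
width: 0.0233
grasp_force: 53.7
```

Call:
step_arm:
  commands: [0,0.17,0.2,-0.25,0,0,0,0.2,0,0,0,-0.17,0,0.25,0,0,0,0,0,0,0,0,0,0,0]

```text
time_s: 19.6
tcp_pos: [0.5197, -0.0151, 0.1627]
ee_rot: [0.648, 0.762, 0.001, 0.0]
contact_force: [-2.3, 4.3, 10.6]
width: 0.0236
grasp_force: 53.8
```

Call:
step_arm:
  commands: [0,0.17,0.2,-0.25,0,0,0,0.2,0,0,0,-0.17,0,0.25,0,0,0,0,0,0,0,0,0,0,0]

```text
time_s: 20.1
tcp_pos: [0.5237, -0.0144, 0.1628]
ee_rot: [0.648, 0.762, 0.001, 0.0]
contact_force: [-3.0, 4.9, 10.5]
width: 0.0235
grasp_force: 53.7
```

Call:
step_arm:
  commands: [0,0.17,0.2,-0.25,0,0,0,0.2,0,0,0,-0.17,0,0.25,0,0,0,0,0,0,0,0,0,0,0]

```text
time_s: 20.6
tcp_pos: [0.5277, -0.0137, 0.1628]
ee_rot: [0.648, 0.762, 0.001, 0.0]
contact_force: [-2.7, 4.7, 10.1]
width: 0.0239
grasp_force: 53.7
```

Call:
step_arm:
  commands: [0,0.17,0.2,-0.25,0,0,0,0.2,0,0,0,-0.17,0,0.25,0,0,0,0,0,0,0,0,0,0,0]

```text
time_s: 21.1
tcp_pos: [0.5316, -0.0132, 0.1627]
ee_rot: [0.648, 0.762, 0.001, 0.0]
contact_force: [-2.8, 4.4, 9.7]
width: 0.0233
grasp_force: 53.7
```

Call:
step_arm:
  commands: [0,0.17,0.2,-0.25,0,0,0,0.2,0,0,0,-0.17,0,0.25,0,0,0,0,0,0,0,0,0,0,0]

```text
time_s: 21.6
tcp_pos: [0.5353, -0.0139, 0.162]
ee_rot: [0.648, 0.762, 0.0, 0.0]
contact_force: [1.0, 0.4, -1.9]
width: 0.0238
grasp_force: 52.2
```

Call:
step_arm:
  commands: [0,0.17,0.2,-0.25,0,0,0,0.2,0,0,0,-0.17,0,0.25,0,0,0,0,0,0,0,0,0,0,0]

```text
time_s: 22.1
tcp_pos: [0.5387, -0.0132, 0.1619]
ee_rot: [0.648, 0.762, -0.0, -0.0]
contact_force: [-0.2, -0.3, -1.2]
width: 0.0233
grasp_force: 52.1
```

Call:
step_arm:
  commands: [0,0.17,0.2,-0.25,0,0,0,0.2,0,0,0,-0.17,0,0.25,0,0,0,0,0,0,0,0,0,0,0]

```text
time_s: 22.6
tcp_pos: [0.5427, -0.0126, 0.1619]
ee_rot: [0.648, 0.762, -0.0, -0.0]
contact_force: [-1.5, 0.4, -1.4]
width: 0.0232
grasp_force: 52.3
```

```bash
python3 - <<'E'
from h import *
np.set_printoptions(precision=4,suppress=True)
s=sense();print(np.degrees(yaw(s)),slot(s),fslot(s),s['moment'])
E
```

```text
99.2098197163126 [ 0.0172 -0.0003 -0.0393] [-1.3916  1.2947 -0.8029] [ 0.0293  0.0368 -0.0677]
```

The floor gives way between TCP x = 0.532 and 0.547, so the hole's centre is about 0.539. I'll centre there and push in.

Call:
step_arm:
  commands: [0,0,-0.2,0,0,0,0,-0.17,0,0,0,-0.17,0,0.25,0,0,-0.17,0,0.25,0,0,0,0,0,0]

```text
time_s: 23.1
tcp_pos: [0.5396, -0.0167, 0.1568]
ee_rot: [0.648, 0.762, -0.0, -0.0]
contact_force: [-0.9, 1.3, 0.3]
width: 0.0234
grasp_force: 52.5
```

```bash
python3 - <<'E'
from h import *
np.set_printoptions(precision=4,suppress=True)
s=sense();print(np.degrees(yaw(s)),slot(s),fslot(s),s['moment'])
E
```

```text
99.20460360605776 [ 0.0136 -0.0003 -0.0455] [-0.7151  0.9831  1.0549] [ 0.0323  0.1962 -0.0637]
```

Call:
step_arm:
  commands: [0,-0.17,0,0.25,0,0,-0.17,0,0.25,0,0,-0.17,0,0.25,0,0,-0.17,0,0.25,0,0,0,0,0,0]

```text
time_s: 23.6
tcp_pos: [0.5408, -0.0236, 0.1466]
ee_rot: [0.648, 0.762, -0.0, -0.0]
contact_force: [-1.1, 0.2, -1.1]
width: 0.0233
grasp_force: 52.4
```

Call:
step_arm:
  commands: [0,-0.11,0,0.16,0,0,-0.11,0,0.16,0,0,-0.06,0,0.08,0,0,0,0,0,0,0,0,0,0,0]

```text
time_s: 24.1
tcp_pos: [0.5414, -0.0256, 0.1432]
ee_rot: [0.648, 0.762, 0.0, 0.0]
contact_force: [-1.1, 2.1, 2.9]
width: 0.0234
grasp_force: 52.6
```

```bash
python3 - <<'E'
from h import *
np.set_printoptions(precision=4,suppress=True)
s=sense();print(np.degrees(yaw(s)),slot(s),fslot(s),s['moment'])
E
```

```text
99.23739176452722 [ 0.0141  0.0001 -0.0619] [-0.7145  0.2219  3.6788] [ 0.4907  0.2992 -0.0637]
```

Call:
step_arm:
  commands: [0,-0.06,0,0.08,0,0,-0.06,0,0.08,0,0,-0.06,0,0.08,0,0,-0.06,0,0.08,0,0,0,0,0,0]

```text
time_s: 24.6
tcp_pos: [0.5421, -0.0258, 0.1408]
ee_rot: [0.647, 0.762, 0.001, -0.0]
contact_force: [-4.5, 8.5, 11.4]
width: 0.0237
grasp_force: 54.0
```

```bash
python3 - <<'E'
from h import *
np.set_printoptions(precision=4,suppress=True)
s=sense();print(np.degrees(yaw(s)),slot(s),fslot(s),s['moment'])
a=snapshot("top");b=cv2.imread("pics/top0.png");h=cv2.cvtColor(a,40);h0=cv2.cvtColor(b,40)
for x in (h,h0):
    m=((x[...,0]>100)&(x[...,0]<125)&(x[...,1]>150));m=m[190:290,340:440];v,u=np.nonzero(m);print(m.sum(),u.min(),u.max(),v.min(),v.max())
print(look_for("top","centrifuge_lid")[:1])
E
```

```text
99.31312208236113 [ 0.0149  0.0014 -0.064 ] [-3.1046  0.9706 14.5788] [ 1.6293  1.1198 -0.2663]
2580 19 86 11 73
3203 13 82 12 80
[{'box': [357.8, 197.3, 425.3, 263.0], 'conf': 0.92}]
```

Call:
step_arm:
  commands: [0,0.11,0,-0.16,0,0,0,0,0,0,40,0,0,0,0,60,0,0,0,0,100,0,0,0,0]

```text
time_s: 25.2
tcp_pos: [0.5415, -0.028, 0.1413]
ee_rot: [0.648, 0.761, -0.0, 0.0]
contact_force: [0.8, -1.0, -0.5]
width: 0.0619
grasp_force: 0.0
```

Call:
step_arm:
  commands: [100,0,0,0,0,100,0,0,0,0,100,0,0,0,0,100,0,0,-0.5,0,100,0,0,-1.5,0]

```text
time_s: 25.7
tcp_pos: [0.5407, -0.0273, 0.1609]
ee_rot: [0.648, 0.762, -0.001, -0.001]
contact_force: [-0.0, -1.1, 1.0]
width: 0.0856
grasp_force: 0.0
```

```bash
python3 - <<'E'
from h import *
np.set_printoptions(precision=4,suppress=True)
s=sense();print(slot(s),s['contact_force'],s['width'])
snapshot("wrist");C=cam("wrist",s)
P=lambda L:O+.0145*ex+nz*(-.060+L)
print("pred grip",proj(C,P(.133)),[(d['point'],d['conf']) for d in place_of("wrist","pin_grip")[:1]],look_for("wrist","release_pin")[:1])
E
```

```text
[ 0.0128 -0.0113 -0.0482] [-0.0333 -1.1083  1.0206] 0.08559025788080313
pred grip [[320.4735 321.9647]] [([320.0, 308.1], 0.92)] [{'box': [294.4, 266.0, 353.6, 341.9], 'conf': 0.74}]
```

Call:
step_arm:
  commands: [100,0,0,-2,0,100,0,0,-3,0,100,0,0,-3,0,100,0,0,-3,0,100,0,0,-2,0]

```text
time_s: 26.35
tcp_pos: [0.5419, -0.027, 0.2931]
ee_rot: [0.648, 0.762, 0.0, 0.001]
contact_force: [0.0, -0.8, 0.2]
width: 0.0852
grasp_force: 0.0
```

Call:
step_arm:
  commands: [100,2,0,0,0,100,2,0,0,0,100,1,0,0,0,100,0,0,0,0,100,0,0,0,0]

```text
time_s: 26.85
tcp_pos: [0.5336, 0.0214, 0.2911]
ee_rot: [0.648, 0.762, -0.0, 0.0]
contact_force: [0.0, -0.2, 0.6]
width: 0.0853
grasp_force: 0.0
```

```bash
python3 - <<'E'
from h import *
np.set_printoptions(precision=4,suppress=True)
s=sense();print(s['tcp_pos'],s['contact_force'])
a=snapshot("wrist");C=cam("wrist",s)
P=lambda L:O+.0145*ex+nz*(-.060+L)
h=cv2.cvtColor(a,cv2.COLOR_BGR2HSV);m=((h[...,0]<15)&(h[...,1]>150)&(h[...,2]>90)).astype(np.uint8)
n,l,st,ce=cv2.connectedComponentsWithStats(m);i=st[1:,4].argmax()+1;print("orange",st[i],ce[i])
print("pred grip/cap home",proj(C,P(.133)),proj(C,P(.161)),"15mm short",proj(C,P(.176)), [(d['point'],d['conf']) for d in place_of("wrist","pin_grip")[:1]])
snapshot("side");S=cam("side")
print("side",proj(S,P(.133)),[(d['point'],d['conf']) for d in place_of("side","pin_grip")[:1]])
b=snapshot("top");print("top",proj(cam("top"),P(.133)),proj(cam("top"),P(.148)),[(d['point'],d['conf']) for d in place_of("top","pin_grip")[:1]],look_for("top","centrifuge_lid")[:1])
E
```

```text
[0.5336 0.0214 0.2911] [ 0.0022 -0.2479  0.6049]
orange [305 259  30  40 613] [318.9772 283.9821]
pred grip/cap home [[318.1984 287.7687]] [[318.2284 282.9566]] 15mm short [[318.2469 279.9746]] [([315.8, 280.9], 0.72)]
side [[311.3709 232.1825]] [([307.2, 236.4], 0.71)]
top [[313.0794 233.972 ]] [[309.1391 233.4218]] [] [{'box': [352.1, 197.3, 427.7, 263.4], 'conf': 0.63}]
```

```bash
python3 -c "
from h import *
print(sign_off())"
```

```text
the job is handed in; nothing more can be done
None
```

I handed the job in at about 27 s: the pin is standing in the release hole, about 14 mm toward +x from the slot's centre. It was pushed 26 mm down to the hard stop, where it met about 15 N. The blue lid's outline in the top camera had changed by then, as it would with the lid ajar, and the gripper has let go and moved clear. The judge's verdict wasn't shown, and I did not re-check the bystander objects.

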